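# Gauge the portion cylinder with a depth rod and record the reading

### The job

Measure how deep the portion cylinder is set: take the blue-headed steel depth rod out of its white stand and slide it gently down the bore of the upright aluminium cylinder, through the tight orange wiper, until it rests firmly on the spring-backed piston inside, without ramming it. Leave the rod standing there, then slide the red pointer on the white scale (zero at the black end block, a tick every 10 mm) to the length of rod still showing, from the cylinder's rim to the very top of the blue head. Leave everything else where it is.

Things in the scene. Friction and masses are not known exactly. Their poses are not given: they have to be found in the camera images.
- rod_grip (a point): Depth rod, loose, 60 to 130 g, upright in its stand at the start: steel shaft 12 mm in diameter with a blunt cone (6 mm wide, 4 mm high) at its foot and a blue cylindrical head 20 mm in diameter, 36 mm tall on top; 155 mm long overall. This point is the centre of the head, 18 mm below the rod's top and 137 mm above its foot; z runs up the rod.
- rod_top (a point): The centre of the top face of the rod's blue head, 155 mm above its foot.
- mouth (a point): Centre of the mouth, level with the rim (125 mm above the table), of the 15 mm bore of the portion cylinder; z points up along the bore. A sprung orange wiper 4 to 12 mm below the rim grips the rod: it takes a steady push of some 4 to 9 N (it differs from run to run) to slide it in, and it stays where it is let go.
- cylinder: Fixed upright aluminium portion cylinder, 56 mm outer diameter, 125 mm tall, with a blue band and a white foot disc 90 mm across; origin at the centre of its underside. The piston that closes its bore stands at an unknown depth, 65 to 105 mm below the rim.
- seat (a joint): How far the white spring-backed face of the piston inside the bore is pressed down (m): about 0 untouched, 9 mm at most, 3 N per mm, damped (a quick push feels harder). It tells nothing about the depth at which the piston stands. Resting firmly means 1.5 mm (4.5 N) or more on top of the wiper's drag; above 7 mm (21 N) is ramming.
- stand: Fixed white block 75 x 75 x 45 mm with a blind 14 mm hole 35 mm deep in its middle, in which the rod stands. Origin at the centre of its underside.
- scale: Fixed white scale plate 90 x 176 x 12 mm with black ticks every 10 mm and a black block at its zero end. Origin at the centre of its underside; its y axis runs along the scale from the zero end to the far end.
- pointer (a joint): The reading of the red pointer (m): 0 at the zero tick, growing to 0.110 along the scale's +y. It slides with about 2.5 N of friction and stays where it is left.
- pointer_grip (a point): Centre of the upright red grip tab on the pointer: 12 mm thick along the scale's y, 26 mm wide along its x, from 24.5 to 56.5 mm above the table; this point is 39.5 mm above the table. The pointer's reading line is in the middle of the tab's thickness. Pinch it across the 12 mm, or push it.
- cutter_mid (a point): Bystander: steel pastry ring 68 mm across, 35 mm tall; its centre.
- jar_mid (a point): Bystander: amber jar 54 mm across, 85 mm tall; its centre, 42 mm up.
- pin_mid (a point): Bystander: wooden rolling pin 320 mm long, 44 mm thick, lying along its y; its centre.
- scoop_mid (a point): Bystander: white plastic scoop about 200 mm long with its handle along -x, 38 mm tall; a point 20 mm in front of its back wall, 19 mm up.
- cup_mid (a point): Bystander: steel cup 72 mm across, 75 mm tall; its centre.
- rod: The same depth rod; origin at its foot, z up its length.
Mind the look-alikes: they are no part of the job. Of the things that look like the cylinder, the smaller one is meant. Leave any brown look-alike of the scale alone.

How it is judged:
By the outcome, as a careful person would: the job done as asked, in the order asked, and still so for the second after the job is handed in, with the robot touching nothing.
It also fails if it takes over 72 s, if anything falls off the work surface, if the arm or the gripper's body presses on something with over 40 N, if the wrist force passes 120 N, or if a joint passes its speed limit or range.

### The arm

A 6-joint arm with a two-finger parallel gripper is mounted at the origin on the work surface. World frame = base frame: x ahead of the robot, y to its left, z up, the work surface at z = 0. Lengths are in m, angles in degrees, forces in N, time in s.
With the tool pointing down it reaches from about 0.35 to 0.875 m from the base axis. Payload 4.2 kg.
Tool frame: the origin (TCP) lies midway between the tips of the shut fingers; the grasp point (between the pads) lies 19 mm behind it; y points along the fingers, z is the direction in which the jaws open and shut, and the axes are right-handed (so a half turn about y gives the same grasp; the last joint's range is limited). The gripper opens to 87 mm and grips with 3 to 60 N. Pads are 19 mm wide; open, the fingers measure 117 mm over their backs; the gripper's body (75 mm by 190 mm) begins 51 mm behind the grasp point.
Start: joints at [-60.928, 22.042, 0.453, 0, -68.411, -14.817], TCP at [0.154, -0.606, 0.184] pointing down, gripper open.
Joint ranges: [-179.83, 179.83], [-69.29, 118.12], [-61.27, 80.66], [-181.25, 117.63], [-171.15, -9.14], [-177.46, 177.46]. Speed limits (degrees/s): [159.86, 159.86, 180, 180, 180, 180].

### API

Orientations are given as [roll, pitch, yaw] about the fixed x, y, z axes, in that order (R = Rz(yaw) Ry(pitch) Rx(roll)).
In Python, from workcell import env gives the robot as it stands. The module is installed in compiled form; this text tells all that it offers. Calls block until the motion is done:
- env.goto(position, orientation): joint-space move of the TCP to a pose.
- env.move_straight(position, rotation=None, rate=0.15, force_limit=None): straight line of the TCP; rotation=None keeps the orientation; rate is the mean speed in m/s. With force_limit (N) it stops when the force on the tool has changed by that much, and returns True; else False.
- env.set_joints(angles): joint-space move.
- env.gripper_to(opening, grasp_force=None): opening from 0.0 (shut) to 1.0 (fully open); grasp_force is the grip in N (None keeps the last); returns when the fingers have stopped.
- env.dwell(seconds).
- env.inverse_kinematics(position, orientation): joint angles nearest the present ones, or None.
- env.read_state(): the state.
- env.grab_frame(name): name is "side" or "top" or "wrist"; returns a dict with "image" (400x640x3 uint8, blue, green, red), "fx", "fy", "cx", "cy" (pixels), "position" and "orientation" of the camera in the world. Camera axes: x right, y up, looking along -z (the intrinsics and any distortion apply to the point x, -y, -z); pixel columns grow to the right and rows downward; lengths in m; the calibration is good to about 2 mm. A picture is of the moment at which its call begins. There is no depth.
A pose or a line that the arm cannot do raises env.Unreachable and nothing moves.
- env.close_job(): hands the job in, once; it reports no verdict.
Trained networks look in a picture, given as the dict that the camera call returned (one of the last four; its "shot" number tells which), for a name from the list of things; names that differ only in an ending like _2 or _b are one class to them, and where a whole thing is asked for, a point or a joint stands for the part that bears it (a point fixed in the world has none). Each returns a list of dicts, best first, with "score" (0 to 1); they miss things now and then, are a little off and sometimes report something else, mostly with a low value. They report only what shows in the picture. A call takes as long as a camera call. They do not tell look-alikes from the thing itself.
- env.search_frame(picture, thing): "xyz" ([x, y, z] in m, in world coordinates, good to about 4 mm: the middle of the surface that is visible of it).
- env.trace(picture, thing): "mask" (400x640 bool, what is visible of it).
The state is a dict: "clock": time; "joint_positions": joint angles; "qvel": joint speeds; "joint_torque": joint torques, N m; "position": TCP position; "tool_rot": TCP orientation; "force": force on the tool from outside, world axes, zero at the start; "wrist_torque": the same for the moment, N m; "opening": opening from 0.0 (shut) to 1.0 (fully open).
Only numpy, scipy, OpenCV 4.12 (cv2) and the standard library are available. Lean on these libraries where they do the work, as an engineer would, in place of code of your own. Each camera call takes 0.05 s, during which the arm holds its last target. There are 200 camera calls.

## Working session

There is one attempt and no reset: what is moved stays moved. The work goes in short steps, each a Python script; the robot and the scene stay as the last script left them, time stands still between calls to the robot, and variables do not carry over. Pictures are saved under pics/ and viewed, about 8 in all and at most 12, crops included, and the job is handed in when it is done.

```bash
mkdir -p pics; cat > h.py <<'E'
from workcell import env
import numpy as np, cv2
from scipy.spatial.transform import Rotation as R
def rot(o):
    o=np.array(o,float)
    return R.from_euler('xyz',o,degrees=True).as_matrix() if o.shape==(3,) else o
def proj(p,X):
    c=rot(p['orientation']).T@(np.array(X,float)-p['position'])
    return np.array([p['cx']+p['fx']*c[0]/-c[2],p['cy']-p['fy']*c[1]/-c[2]])
def back(p,u,v,z):
    d=rot(p['orientation'])@np.array([(u-p['cx'])/p['fx'],-(v-p['cy'])/p['fy'],-1])
    o=np.array(p['position']); return o+d*(z-o[2])/d[2]
E
python3 - <<'E'
from h import *
s=env.read_state(); print(s)
for n in('top','side'):
    p=env.grab_frame(n); cv2.imwrite(f'pics/{n}0.png',p['image']); print(n,{k:v for k,v in p.items() if k!='image'})
    for t in('rod_grip','rod','cylinder','stand','scale','pointer_grip','jar_mid','cup_mid','pin_mid','scoop_mid','cutter_mid'):
        for r in env.search_frame(p,t)[:3]: print(t,np.round(r['xyz'],3),round(r['score'],2),proj(p,r['xyz']).round())
E
```

```text
{'clock': 0.0, 'joint_positions': array([-6.09284986e+01,  2.20897637e+01,  3.79288864e-01, -3.09923524e-02,
       -6.84095904e+01, -1.48138410e+01]), 'qvel': array([ 0.02866326,  0.04290059, -0.04961042, -0.08995481, -0.03073443,
       -0.00679534]), 'joint_torque': array([ 3.89405670e-05, -3.90668142e+01,  1.87405479e+01,  4.21970710e+00,
        1.10950755e-02, -1.92310845e-04]), 'position': array([ 0.15375445, -0.60508219,  0.18266165]), 'tool_rot': array([-8.98765607e+01,  2.86206672e-03,  1.42462290e+01]), 'force': array([-0.33715282, -0.24414928,  0.86455196]), 'wrist_torque': array([-0.04109648, -0.03780697,  0.01622682]), 'opening': 0.9997073308507008}
top {'fx': 476.7118781488088, 'fy': 476.7118781488088, 'cx': 317.5609235991629, 'cy': 195.7704972491955, 'position': array([4.81151779e-01, 3.70557271e-04, 1.19324052e+00]), 'orientation': array([  2.98274329,   1.02460499, -89.6524412 ]), 'shot': 1}
rod_grip [0.612 0.14  0.166] 0.47 [262. 160.]
rod [0.606 0.144 0.165] 0.57 [260. 163.]
cylinder [ 0.74  -0.278  0.102] 0.82 [448. 109.]
cylinder [ 0.599 -0.204  0.078] 0.66 [414
[... 933 characters left out ...]
.194  0.067] 0.69 [314. 167.]
cylinder [ 0.745 -0.263  0.087] 0.6 [275. 146.]
stand [0.601 0.165 0.045] 0.64 [285. 257.]
scale [ 0.297 -0.2    0.011] 0.77 [408. 190.]
scale [ 0.481 -0.013  0.011] 0.75 [342. 224.]
scale [0.609 0.149 0.135] 0.39 [281. 227.]
pointer_grip [ 0.505 -0.051  0.033] 0.48 [336. 208.]
pointer_grip [ 0.334 -0.251  0.031] 0.46 [397. 175.]
jar_mid [0.78  0.082 0.058] 0.93 [229. 222.]
cup_mid [ 0.762 -0.089  0.056] 0.75 [255. 184.]
pin_mid [ 0.515 -0.351  0.029] 0.78 [346. 153.]
scoop_mid [0.512 0.394 0.002] 0.64 [300. 360.]
scoop_mid [ 0.599 -0.197  0.062] 0.41 [314. 168.]
cutter_mid [ 0.635 -0.018  0.023] 0.6 [290. 213.]
cutter_mid [ 0.601 -0.193  0.067] 0.48 [313. 167.]
```

View pics/top0.png

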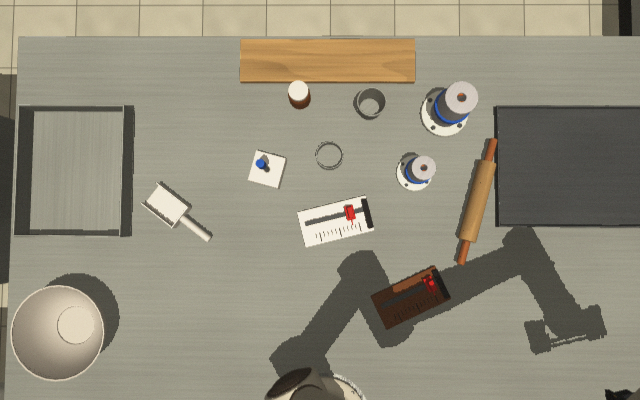

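View pics/side0.png

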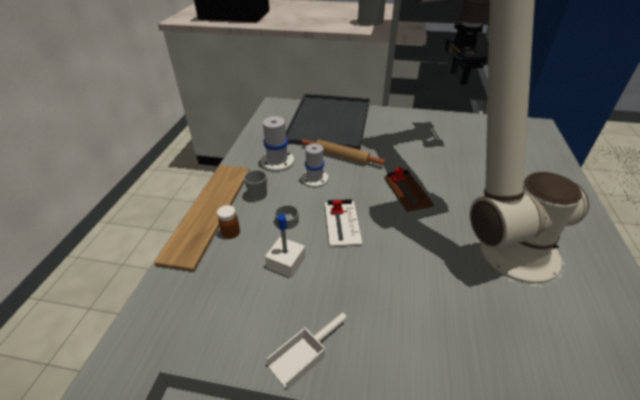

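The stand is at (268,171) in the top view, the small cylinder at (416,170) and the white scale at (337,221) with its zero block to the right (-y). The brown scale and the large cylinder are the look-alikes. Next I'll look closer with the wrist camera.

```bash
python3 - <<'E'
from h import *
env.move_straight([0.154,-0.606,0.36],rate=0.3)
ims=[]
for i,(x,y) in enumerate([(0.58,-0.20),(0.58,0.142)]):
    env.goto([x,y,0.36],[-90,0,0]); p=env.grab_frame('wrist'); cv2.imwrite(f'pics/w{i}.png',p['image'])
    np.save(f'w{i}.npy',{k:v for k,v in p.items()},allow_pickle=True)
    print({k:v for k,v in p.items() if k!='image'})
    for t in('mouth','cylinder','rod_grip','rod_top','stand','pointer_grip','scale'):
        for r in env.search_frame(p,t)[:2]: print(t,np.round(r['xyz'],4),round(r['score'],2),proj(p,r['xyz']).round())
    ims.append(p['image'])
cv2.imwrite('pics/w01.png',cv2.resize(np.vstack(ims),(480,600)))
print(env.read_state()['clock'])
E
```

```text
{'fx': 327.19606159661885, 'fy': 327.19606159661885, 'cx': 323.87893138505115, 'cy': 201.7414791387398, 'position': array([ 0.50046687, -0.20245552,  0.56098124]), 'orientation': array([-1.68415891e+01,  4.01490561e-02,  8.99411502e+01]), 'shot': 3}
mouth [ 0.5896 -0.2157  0.118 ] 0.93 [315. 170.]
mouth [ 0.7165 -0.2815  0.0828] 0.66 [275. 245.]
cylinder [ 0.7201 -0.2788  0.0798] 0.72 [277. 246.]
cylinder [ 0.5867 -0.2166  0.1092] 0.62 [314. 167.]
rod_grip [0.6027 0.1384 0.142 ] 0.74 [583. 184.]
rod_grip [ 0.5895 -0.2178  0.1151] 0.4 [313. 170.]
rod_top [0.6064 0.14   0.1374] 0.9 [581. 186.]
stand [0.6016 0.1268 0.0435] 0.72 [530. 168.]
stand [ 0.5037 -0.0627  0.0328] 0.26 [414. 105.]
pointer_grip [ 0.4995 -0.0623  0.0317] 0.8 [415. 102.]
scale [ 0.4796 -0.0269  0.0115] 0.81 [435.  89.]
{'fx': 327.19606159661885, 'fy': 327.19606159661885, 'cx': 323.87893138505115, 'cy': 201.7414791387398, 'position': array([0.50092365, 0.1394749 , 0.56104828]), 'orientation': array([-1.68543593e+01,  4.45183487e-02,  8.99474657e+01]), 'shot': 4}
mouth [ 0.5992 -0.2005  0.0821] 0.78 [ 96. 172.]
mouth [ 0.7188 -0.2702  0.0202] 0.55 [ 94. 231.]
cylinder [ 0.7193 -0.2726  0.0228] 0.77 [ 91. 232.]
cylinder [ 0.5974 -0.1992  0.0777] 0.74 [ 98. 170.]
rod_grip [0.597  0.1422 0.1625] 0.62 [326. 183.]
rod_top [0.601  0.1415 0.1656] 0.82 [326. 187.]
rod_top [0.5053 0.3901 0.0072] 0.58 [479. 105.]
stand [0.5998 0.1426 0.0426] 0.72 [326. 167.]
pointer_grip [ 0.5009 -0.0499  0.0326] 0.88 [202. 103.]
pointer_grip [0.598  0.1453 0.165 ] 0.38 [329. 184.]
scale [ 0.3591 -0.2587  0.0125] 0.95 [55.  3.]
scale [ 0.4806 -0.0241  0.0097] 0.55 [222.  89.]
6.1417
```

View pics/w01.png

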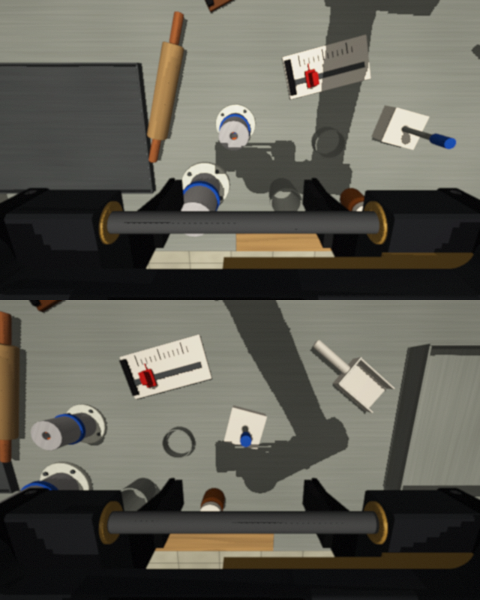

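The upper half shows the bore at about (311,179) in full-resolution pixels. In the lower half the blue head is at about (326,185). I'll zoom in on both.

```bash
python3 - <<'E'
from h import *
o=[]
for i,(u,v) in enumerate([(312,172),(326,178)]):
    p=np.load(f'w{i}.npy',allow_pickle=True).item()
    im=p['image'].copy(); c=cv2.resize(im[v-30:v+30,u-33:u+33],None,fx=6,fy=6,interpolation=cv2.INTER_CUBIC); o.append(c)
cv2.imwrite('pics/z.png',np.hstack(o))
p=np.load('w0.npy',allow_pickle=True).item(); 
for z,x,y in[(0.125,0.6,-0.2)]: print(proj(p,[x,y,z]))
p=np.load('w1.npy',allow_pickle=True).item()
b=p['image'].astype(int); m=((b[...,0]>b[...,2]+50)).astype(np.uint8); m[:, :290]=0;m[:,360:]=0
n,l,s,c=cv2.connectedComponentsWithStats(m); print(s,c)
for t in (.165,.147,.129): print(proj(p,[.6,.142,t]))
E
```

```text
[325.97893806 178.96609246]
[[     0      0    640    400 255782]
 [   320    177     15     19    218]] [[319.49339281 199.51111884]
 [327.25229358 186.45412844]]
[326.22495264 185.683902  ]
[326.14062443 182.31676126]
[326.06286638 179.21196046]
```

View pics/z.png

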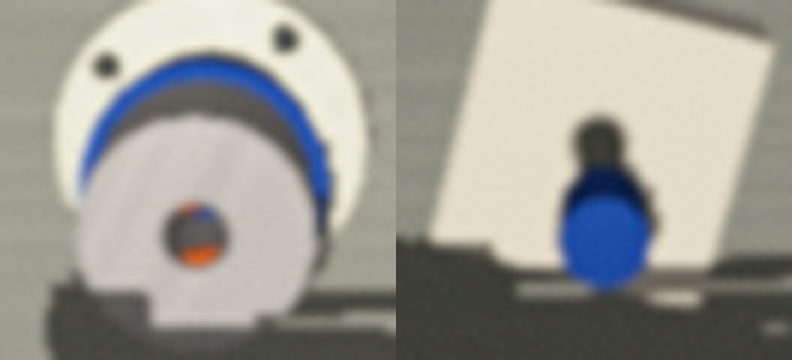

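```bash
python3 - <<'E'
from h import *
p=np.load('w0.npy',allow_pickle=True).item(); print('mouth',back(p,311.6,180.8,.125))
q=np.load('w1.npy',allow_pickle=True).item(); h=back(q,327.6,187.9,.165); print('top',h)
# corners of stand top, crop coords
for cx,cy in[(492,-2),(775,42),(430,238)]: print(back(q,326-33+(cx-396)/6-.4,148+cy/6-.4,.045))
print(env.read_state()['position'])
for z in (.24,.128):
    print(env.inverse_kinematics([h[0],h[1],z],[-90,0,0]))
E
```

```text
mouth [ 0.6025459  -0.21963604  0.125     ]
top [0.60285043 0.14372038 0.165     ]
[0.56794405 0.11504136 0.045     ]
[0.57952227 0.18935041 0.045     ]
[0.63263677 0.09730041 0.045     ]
[0.58014653 0.1414898  0.36000152]
[ 2.83514981e+01  1.97400710e+01  5.03918599e+00 -2.54444375e-14
 -7.52991150e+01 -1.18351498e+02]
[ 2.83514981e+01  2.39558729e+01 -4.90195152e+00 -2.54444375e-14
 -6.11421756e+01 -1.18351498e+02]
```

```bash
python3 - <<'E'
from h import *
env.gripper_to(0.6)
env.goto([.604,.1435,.24],[-90,0,0])
print(env.move_straight([.604,.1435,.128],rate=.1,force_limit=8))
env.gripper_to(0.0,50)
s=env.read_state(); print(s['opening']*87,s['position'],s['force'],s['clock'])
E
```

```text
False
0.3913107799839559 [0.60398666 0.14349887 0.12798425] [-0.04718734  0.56912315  0.10983027] 9.925
```

```bash
python3 - <<'E'
from h import *
a=env.grab_frame('wrist'); b=env.grab_frame('side')
np.save('w2.npy',a,allow_pickle=True)
cv2.imwrite('pics/m.png',np.hstack([cv2.resize(a['image'][100:300,200:460],(520,400)),cv2.resize(b['image'][190:290,245:315],(280,400))]))
E
```

```text
(no output)
```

View pics/m.png

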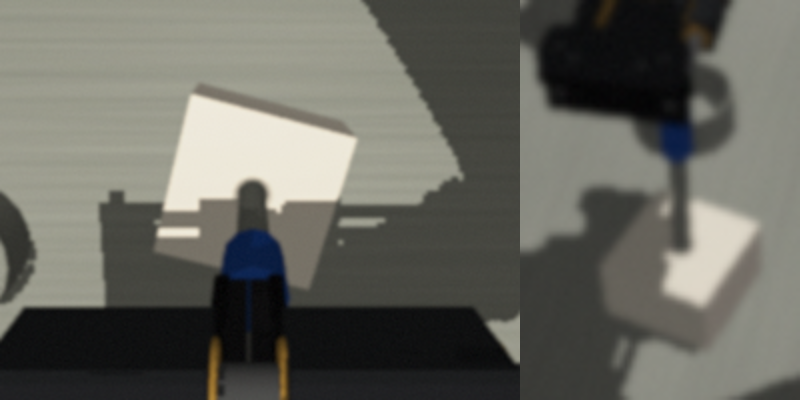

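```bash
python3 - <<'E'
from h import *
a=env.grab_frame('wrist'); b=env.grab_frame('side'); t=env.grab_frame('top')
for nm,p,f in(('w',a,lambda q:((q-[200,100])*2)),('s',b,lambda q:((q-[245,190])*4)),('t',t,lambda q:q)):
    for X in([.604,.1435,.128],[.604,.1435,.147],[.603,.1437,.165],[.603,.1437,.129],[.606,.1433,.045]): print(nm,X,f(proj(p,X)).round(1))
    for n in('rod_top','rod_grip','rod','stand'):
        for r in env.search_frame(p,n)[:1]: print(n,r['xyz'].round(4) if hasattr(r['xyz'],'round') else r['xyz'],r['score'],f(proj(p,r['xyz'])).round())
E
```

```text
w [0.604, 0.1435, 0.128] [253.5 257. ]
w [0.604, 0.1435, 0.147] [254.  280.2]
w [0.603, 0.1437, 0.165] [255.3 303.2]
w [0.603, 0.1437, 0.129] [254.1 255.3]
w [0.606, 0.1433, 0.045] [251.6 193.4]
rod_top [0.5949, 0.1438, 0.1405] 0.95 [255. 244.]
rod_grip [0.5937, 0.1443, 0.1402] 0.85 [256. 240.]
rod [0.5986, 0.1392, 0.1403] 0.66 [240. 255.]
stand [0.5956, 0.142, 0.0403] 0.83 [249. 169.]
s [0.604, 0.1435, 0.128] [155.2 149.1]
s [0.604, 0.1435, 0.147] [153.  126.4]
s [0.603, 0.1437, 0.165] [152.4 104.8]
s [0.603, 0.1437, 0.129] [156.6 148.4]
s [0.606, 0.1433, 0.045] [161.2 240.6]
rod_top [0.6038, 0.151, 0.1112] 0.75 [154. 177.]
rod_grip [0.6064, 0.149, 0.1136] 0.57 [151. 172.]
rod [0.6021, 0.1483, 0.1119] 0.69 [158. 174.]
stand [0.6024, 0.1663, 0.0431] 0.78 [158. 271.]
t [0.604, 0.1435, 0.128] [262.8 165.6]
t [0.604, 0.1435, 0.147] [261.6 164.6]
t [0.603, 0.1437, 0.165] [260.4 164. ]
t [0.603, 0.1437, 0.129] [262.6 165.9]
t [0.606, 0.1433, 0.045] [267.4 168.7]
rod_grip [0.598, -0.2064, 0.079] 0.69 [415. 171.]
stand [0.5806, 0.1381, 0.0461] 0.62 [269. 179.]
```

```bash
python3 - <<'E'
from h import *
env.gripper_to(0.8)
a=env.grab_frame('wrist')
env.move_straight([.604,.1435,.25],rate=.25)
b=env.grab_frame('side');c=env.grab_frame('wrist')
np.save('w3.npy',c,allow_pickle=True);np.save('s3.npy',b,allow_pickle=True);np.save('w3a.npy',a,allow_pickle=True)
f=lambda i:cv2.resize(i,(390,300))
s=cv2.resize(b['image'][190:290,245:375],(390,300),interpolation=cv2.INTER_CUBIC)
cv2.imwrite('pics/n.png',np.vstack([np.hstack([f(a['image'][100:300,200:460]),f(c['image'][100:300,200:460])]),np.hstack([s,s*0])]))
for X in([.603,.1437,.165],[.603,.1437,.129],[.606,.1433,.045]): print((proj(b,X)-[245,190])*3,(proj(a,X)-[200,100])*1.5,(proj(c,X)-[200,100])*1.5)
E
```

```text
[114.30741393  78.58879066] [191.46352315 227.40705852] [189.6562698  141.56215022]
[117.45614528 111.28316948] [190.59985911 191.4443068 ] [189.30622182 127.31915341]
[120.90096695 180.44089982] [188.69491765 145.07221445] [188.23497788 106.92461647]
```

View pics/n.png

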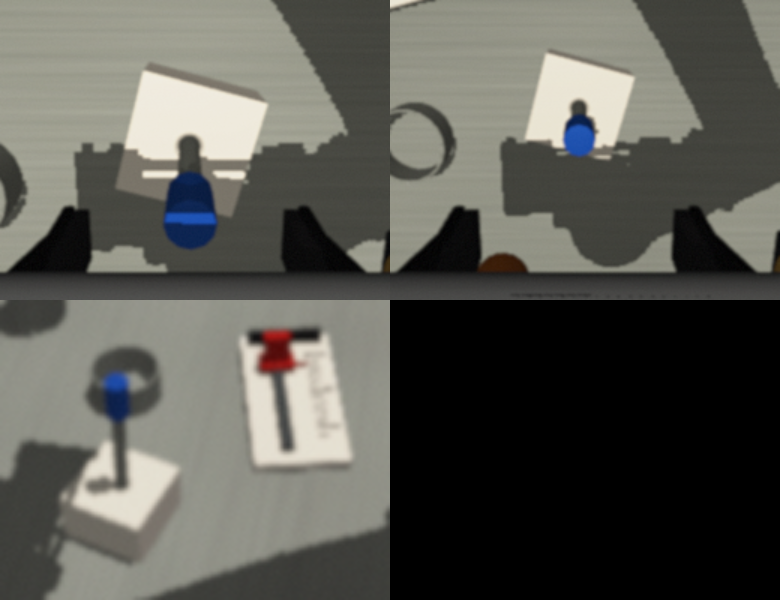

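The rod stands undisturbed where I measured it: the wrist and side views agree with a top height of about 0.165. The fingers closed above the head, so the real fingertips sit about 35 mm higher than the reported TCP. I'll lower further under a force limit and grip gently first.

```bash
python3 - <<'E'
from h import *
env.gripper_to(0.6)
env.move_straight([.604,.1435,.13],rate=.2,force_limit=8)
print(env.move_straight([.604,.1435,.094],rate=.06,force_limit=4))
env.gripper_to(0.0,10)
s=env.read_state(); print(s['opening']*87,s['position'],s['force'],s['clock'])
a=env.grab_frame('wrist');b=env.grab_frame('side')
f=lambda i:cv2.resize(i,(390,300),interpolation=cv2.INTER_CUBIC)
cv2.imwrite('pics/o.png',np.hstack([f(a['image'][100:300,200:460]),f(b['image'][190:290,225:355])]))
E
```

```text
False
19.64251903756832 [0.60411195 0.14362015 0.09410598] [-0.10565802 -0.17558249 -0.07659857] 15.6667
```

View pics/o.png

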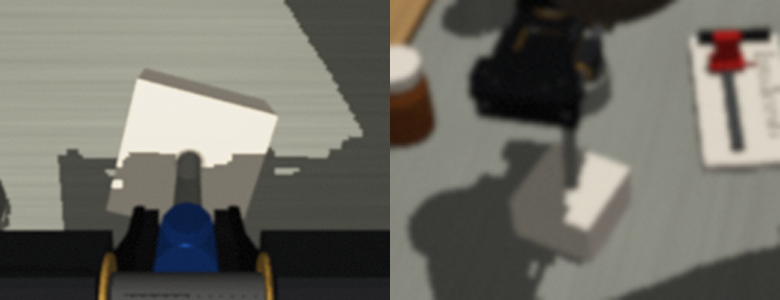

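Gripped at 19.6 mm opening, which fits the 20 mm head. In the left view the head sits between the pads around (187,240). I'll tighten, lift, hover over the mouth and check alignment.

```bash
python3 - <<'E'
from h import *
env.gripper_to(0.0,55)
env.move_straight([.604,.1435,.27],rate=.2)
env.goto([.6025,-.2196,.27],[-90,0,0])
env.move_straight([.6025,-.2196,.225],rate=.15)
s=env.read_state(); print(s['opening']*87,s['position'],s['force'],s['clock'])
a=env.grab_frame('wrist');b=env.grab_frame('side');t=env.grab_frame('top')
for n,p in zip('wst',(a,b,t)):
    np.save(f'h_{n}.npy',p,allow_pickle=True)
    print(n,[proj(p,X).round(1) for X in([.6025,-.2196,.125],[.6025,-.2196,.141],[.6025,-.2196,.26],[.6025,-.2196,.296])])
f=lambda i:cv2.resize(i,(400,300),interpolation=cv2.INTER_CUBIC)
cv2.imwrite('pics/p.png',np.hstack([f(a['image'][130:250,245:405]),f(b['image'][115:205,260:380])]))
E
```

```text
19.186278180236307 [ 0.60295626 -0.21901829  0.22530039] [ 0.67076894  0.87539394 -0.23442493] 18.825
w [array([325.4, 189.3]), array([325.4, 193.7]), array([326.1, 250.7]), array([326.5, 285.3])]
s [array([314.1, 147.4]), array([314., 143.]), array([313.4, 108. ]), array([313.2,  96.3])]
t [array([424.5, 167. ]), array([426. , 166.2]), array([438.7, 159.3]), array([443.2, 156.8])]
```

View pics/p.png

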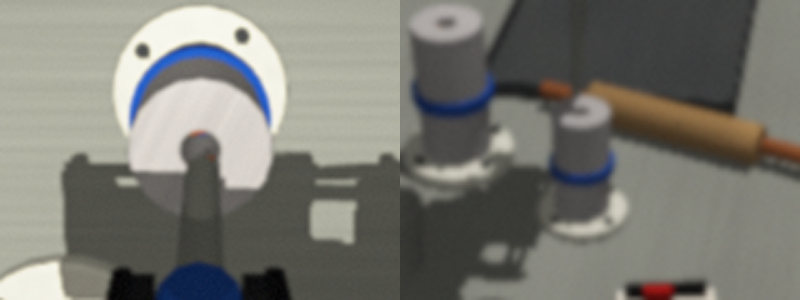

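```bash
python3 - <<'E'
from h import *
a,b,t=[np.load(f'h_{n}.npy',allow_pickle=True).item() for n in'wst']
f=lambda i,w:cv2.resize(i,(w,480),interpolation=cv2.INTER_CUBIC)
cv2.imwrite('pics/q.png',np.hstack([f(a['image'][170:218,300:350],400),f(b['image'][115:163,298:330],320)]))
E
```

```text
(no output)
```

View pics/q.png

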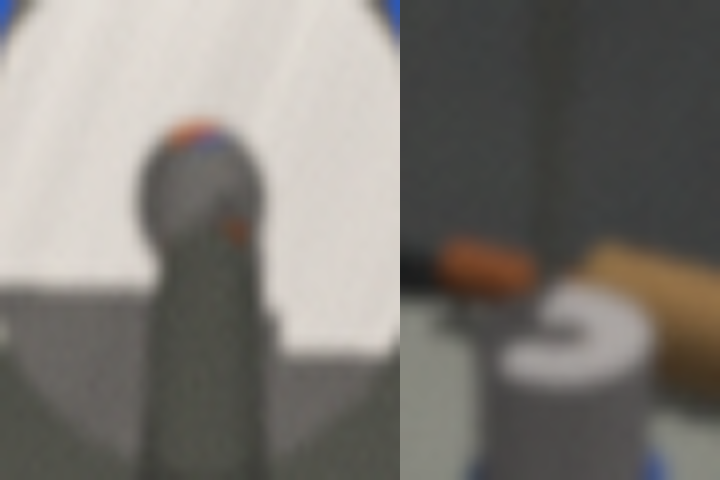

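The rod is aligned to within about 1–1.5 mm, slightly high in +x and +y. I'll correct that and start the descent under force limits.

```bash
python3 - <<'E'
from h import *
X,Y=.6014,-.2203
def rep(r):
    s=env.read_state(); print(r,s['position'].round(4),s['force'].round(2),round(s['clock'],2),round(s['opening']*87,2))
rep(0)
rep(env.move_straight([X,Y,.218],rate=.05))
r=env.move_straight([X,Y,.2055],rate=.03,force_limit=4); rep(r)
if not r:
    for z in(.198,.190,.18):
        r=env.move_straight([X,Y,z],rate=.03,force_limit=14); rep(r)
        if r: break
E
```

```text
0 [ 0.6035 -0.2195  0.2267] [ 0.06 -0.43 -1.76] 18.98 18.46
False [ 0.601  -0.2204  0.2177] [ 0.07 -0.33 -1.4 ] 19.27 18.96
False [ 0.6014 -0.2204  0.2054] [ 0.04  0.48 -0.79] 19.83 18.73
False [ 0.601  -0.2202  0.1973] [-0.38 -0.   -1.99] 20.23 18.54
False [ 0.6016 -0.2206  0.1906] [-1.17 -0.09  2.22] 20.65 19.07
False [ 0.6014 -0.2203  0.1796] [-0.72 -1.1   0.48] 21.13 18.78
```

```bash
cat >> h.py <<'E'
def favg(n=8):
    F=[];P=[]
    for _ in range(n):
        s=env.read_state(); F.append(s['force']); P.append(s['position']); env.dwell(.02)
    return np.mean(P,0),np.mean(F,0),s['clock']
E
python3 - <<'E'
from h import *
X,Y=.6014,-.2203
p,f,c=favg(); print(p.round(4),f.round(2),c)
r=env.move_straight([X,Y,.150],rate=.03,force_limit=12); p,f0,c=favg(); print(r,p.round(4),f0.round(2),round(c,2))
z=.150
while z>.100 and not r:
    z-=.002; r=env.move_straight([X,Y,z],rate=.02,force_limit=8); p,f,c=favg(6); print(r,p.round(4),f.round(2),round(c,2))
    if f[2]>f0[2]+4: break
E
```

```text
[ 0.6014 -0.2203  0.1796] [-0.22 -0.8   0.41] 21.25
False [ 0.6015 -0.2202  0.1498] [0.29 0.01 2.05] 22.53
False [ 0.6013 -0.2203  0.1475] [ 0.98 -0.52  0.98] 22.88
False [ 0.6013 -0.2203  0.1456] [ 0.69 -0.97  0.53] 23.23
False [ 0.6013 -0.2203  0.1438] [ 0.83 -0.66  1.01] 23.58
False [ 0.6013 -0.2203  0.1418] [ 0.56 -0.64  1.02] 23.93
False [ 0.6013 -0.2203  0.1397] [ 0.98 -0.63  1.12] 24.28
False [ 0.6013 -0.2203  0.1377] [ 1.02 -0.53  0.99] 24.63
False [ 0.6014 -0.2203  0.1358] [ 1.38 -0.39  1.3 ] 24.98
False [ 0.6014 -0.2203  0.1338] [ 0.95 -0.07  1.49] 25.33
False [ 0.6014 -0.2203  0.1317] [ 1.39 -0.24  0.96] 25.68
False [ 0.6015 -0.2203  0.1298] [ 1.25 -0.07  1.49] 26.03
False [ 0.6018 -0.2204  0.1288] [0.68 0.27 5.03] 26.38
False [ 0.6022 -0.2205  0.1277] [0.47 0.43 8.26] 26.73
```

```bash
python3 - <<'E'
from h import *
X,Y=.6014,-.2203
z=.126
while z>.118:
    z-=.001; r=env.move_straight([X,Y,z],rate=.015,force_limit=8); p,f,c=favg(5); print(r,p.round(4),f.round(2),round(c,2))
    if p[2]<.1261 or f[2]>14: break
print(env.read_state()['opening']*87)
b=env.grab_frame('side'); np.save('r_s0.npy',b,allow_pickle=True)
env.gripper_to(.5); p,f,c=favg(); print(p.round(4),f.round(2),round(c,2))
env.move_straight([X,Y,.23],rate=.2)
p=env.grab_frame('wrist'); np.save('r_w.npy',p,allow_pickle=True)
b=env.grab_frame('side'); np.save('r_s.npy',b,allow_pickle=True)
t=env.grab_frame('top'); np.save('r_t.npy',t,allow_pickle=True)
for n,q in zip('wst',(p,b,t)):
    print(n,[proj(q,[.6020,-.2203,z]).round(1) for z in(.125,.16,.196)])
f=lambda i,w:cv2.resize(i,(w,480),interpolation=cv2.INTER_CUBIC)
cv2.imwrite('pics/r.png',np.hstack([f(p['image'][160:256,280:370],450),f(b['image'][110:174,295:335],300)]))
E
```

```text
False [ 0.6024 -0.2206  0.1275] [ 0.13  1.39 10.09] 27.07
False [ 0.6026 -0.2207  0.1271] [-0.02  1.71 11.94] 27.4
False [ 0.6029 -0.2207  0.1267] [-0.64  1.79 13.57] 27.73
False [ 0.603  -0.2208  0.1261] [-0.58  2.2  15.2 ] 28.07
18.957865175707088
[ 0.6014 -0.2203  0.1219] [0.24 0.07 0.25] 28.99
w [array([325.3, 190.4]), array([325.5, 200.7]), array([325.8, 214.3])]
s [array([314.3, 147.3]), array([314.1, 137.6]), array([314. , 127.3])]
t [array([424.8, 167.2]), array([428.1, 165.4]), array([431.8, 163.4])]
```

View pics/r.png

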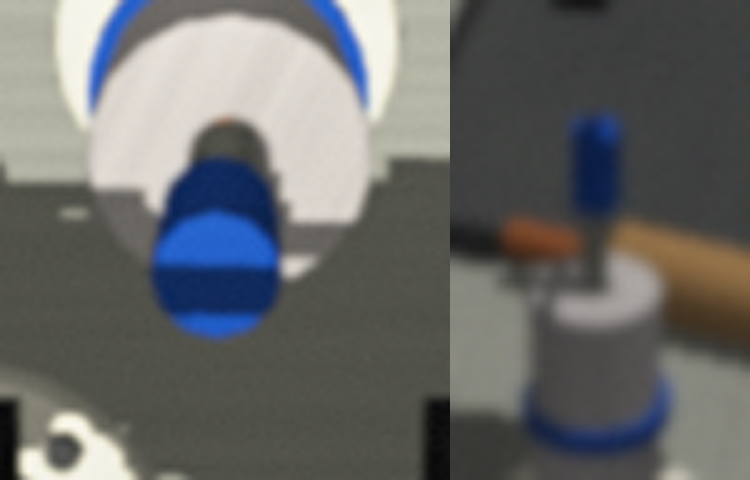

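The rod stands in the bore with about 70 mm showing: head top at crop (215,274) in the wrist view and (597,115) in the side view. To measure it properly I'll gently touch the head top with shut fingers, then touch the stand's top, whose height is known to be 45 mm.

```bash
python3 - <<'E'
from h import *
w=np.load('r_w.npy',allow_pickle=True).item()
print('head',back(w,322.6,214.4,.196),back(w,322.6,214.4,.198))
def touch(x,y,z0,z1):
    env.move_straight([x,y,z0],rate=.2); p,f0,c=favg(5)
    r=env.move_straight([x,y,z1],rate=.015,force_limit=3); p,f,c=favg(4)
    print(r,p.round(4),(f-f0).round(2),round(c,2))
    return p
env.gripper_to(0,20)
h=touch(.6014,-.2215,.175,.150)
env.move_straight([.6014,-.2215,.25],rate=.25)
env.goto([.629,.1433,.12],[-90,0,0])
s=touch(.629,.1433,.026,-.004) 
env.move_straight([.629,.1433,.12],rate=.25)
print('showing',h[2]-s[2]+.045-.125, env.read_state()['clock'])
E
```

```text
head [ 0.60204363 -0.22269564  0.196     ] [ 0.60135698 -0.2226886   0.198     ]
True [ 0.6015 -0.2216  0.1607] [-0.51  0.05  2.98] 32.38
True [0.629  0.1433 0.0067] [-0.34  0.38  3.99] 36.34
showing 0.0740394505209061 36.9667
```

The touch gives 74.0 mm against about 72 mm from the gripped pose, so the rod either sprang back about 2 mm on release or slipped slightly in the grip. I'll press it gently once more from above to make sure it is firmly seated, then re-measure.

```bash
python3 - <<'E'
from h import *
x,y=.6014,-.2220
env.goto([x,y,.22],[-90,0,0]); env.move_straight([x,y,.168],rate=.15); p,f0,c=favg(5)
r=env.move_straight([x,y,.150],rate=.015,force_limit=3); p,f,c=favg(4); print('touch',r,p.round(4),(f-f0).round(2),round(c,2))
z=p[2]-.001; zt=p[2]
for i in range(6):
    env.move_straight([x,y,z],rate=.015,force_limit=8); p,f,c=favg(4); print(z.round(4),p.round(4),(f-f0).round(2),round(c,2))
    if f[2]-f0[2]>14 or p[2]<zt-.0024: break
    z-=.0012
env.move_straight([x,y,.168],rate=.05); p,f0,c=favg(5)
r=env.move_straight([x,y,.150],rate=.015,force_limit=3); p,f,c=favg(4); print('touch',r,p.round(4),(f-f0).round(2),round(c,2))
env.move_straight([x,y,.25],rate=.25)
E
```

```text
touch True [ 0.6016 -0.2222  0.1608] [-0.06  0.18  2.92] 39.66
0.1598 [ 0.6019 -0.2222  0.1607] [0.13 0.41 4.42] 39.98
0.1586 [ 0.6023 -0.2223  0.1605] [-0.6   1.1   7.48] 40.29
0.1574 [ 0.6025 -0.2223  0.1603] [-1.41  1.73 10.12] 40.61
0.1562 [ 0.6028 -0.2224  0.16  ] [-2.11  2.44 12.46] 40.92
0.155 [ 0.6031 -0.2224  0.1597] [-2.33  2.37 14.71] 41.24
touch True [ 0.6015 -0.2221  0.161 ] [-0.49 -0.34  3.3 ] 42.42
```

The rod stayed put: three touches read 0.1607, 0.1608 and 0.161. About 14 N was needed before it moved further, so the seat is firm and the showing length is about 74.2 mm. Now the scale, which I'll rectify onto its top plane.

```bash
cat >> h.py <<'E'
def rect(p,x0,x1,y0,y1,z,k=4):
    # columns along world +y, rows along world +x, k px/mm
    W,H=int((y1-y0)*1000*k),int((x1-x0)*1000*k)
    P=np.float32([proj(p,[x,y,z]) for x,y in((x0,y0),(x0,y1),(x1,y1),(x1,y0))])
    M=cv2.getPerspectiveTransform(P,np.float32([[0,0],[W,0],[W,H],[0,H]]))
    return cv2.warpPerspective(p['image'],M,(W,H),flags=cv2.INTER_CUBIC)
E
python3 - <<'E'
from h import *
env.gripper_to(.5)
env.goto([.47,-.03,.13],[-90,0,0]); env.dwell(.1)
p=env.grab_frame('wrist'); np.save('sc.npy',p,allow_pickle=True)
print(p['position'],env.read_state()['clock'])
for n in('pointer_grip','scale'):
    for r in env.search_frame(p,n)[:2]: print(n,np.round(r['xyz'],4),r['score'])
cv2.imwrite('pics/t.png',rect(p,.415,.555,-.13,.07,.012))
E
```

```text
[ 0.39192122 -0.03208776  0.33147422] 45.1
pointer_grip [ 0.4928 -0.0544  0.0366] 0.91
pointer_grip [ 0.3307 -0.2491  0.0348] 0.77
scale [ 0.4788 -0.0206  0.0107] 0.96
scale [ 0.3277 -0.2399  0.0134] 0.95
```

View pics/t.png

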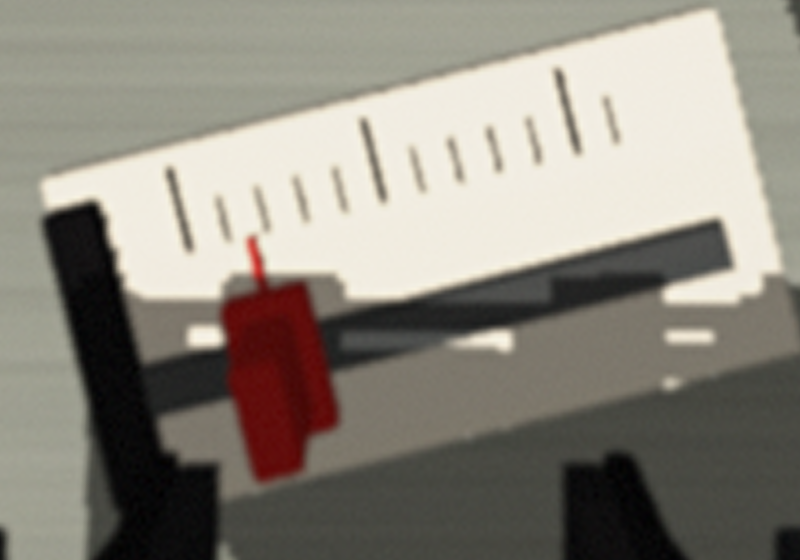

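The rectified view shows the long ticks at (181,209), (373,160) and (568,111) for 0, 50 and 100 mm. The red line is at (256,255), which reads about 15.4 mm. I'll pinch the tab and slide it to 74.2 mm.

```bash
python3 - <<'E'
from h import *
d=np.array([-.2455,.9694]); T=np.array([.5042,-.0596])
env.gripper_to(.3)
env.goto([*T,.07],[-90,0,14.2])
r=env.move_straight([*T,-.008],rate=.08,force_limit=5); s=env.read_state(); print(r,s['position'],s['clock'])
if not r:
    env.gripper_to(0,15); s=env.read_state(); print(s['opening']*87,s['position'].round(4),s['force'].round(2))
    if s['opening']*87>8:
        E=T+d*.0588
        env.move_straight([*E,-.008],rate=.06); env.dwell(.3); s=env.read_state(); print(s['position'],E,s['force'].round(1),s['clock'])
        env.gripper_to(.3); env.move_straight([*E,.13],rate=.2)
        env.goto([.45,-.03,.13],[-90,0,0]); env.dwell(.1)
        p=env.grab_frame('wrist'); np.save('sc2.npy',p,allow_pickle=True); print(env.read_state()['clock'])
        cv2.imwrite('pics/u.png',rect(p,.415,.555,-.13,.07,.012))
E
```

```text
False [ 0.50468677 -0.05949664 -0.00750697] 47.375
12.228637541231793 [ 0.5045 -0.0594 -0.0076] [-0.79  2.64  3.91]
[ 0.4897393  -0.00168491 -0.00764296] [ 0.4897646  -0.00259928] [-1.  -0.4  5.6] 49.2333
51.1417
```

View pics/u.png

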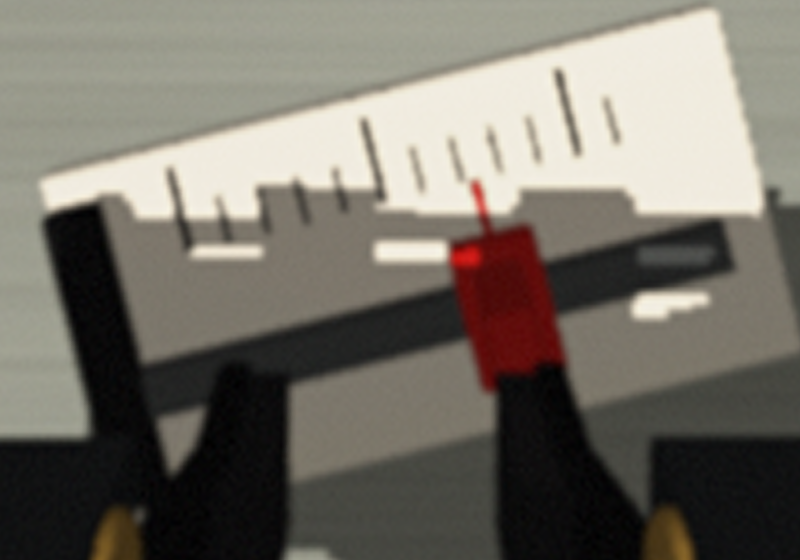

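The line sits between the 70 tick (455,160) and the 80 tick (494,149), at roughly 73.5. I'll do this at subpixel level against the ticks.

```bash
python3 - <<'E'
from h import *
from scipy.signal import find_peaks
d=np.array([.9694,-.2455]);e=np.array([.2455,.9694]);o=np.array([181,209.])
for f in('sc.npy','sc2.npy'):
    p=np.load(f,allow_pickle=True).item(); im=rect(p,.415,.555,-.13,.07,.012).astype(np.float32)
    s=np.arange(-20,480,.5)
    def prof(t0,t1):
        t=np.arange(t0,t1,1.); G=o+s[:,None,None]*d+t[None,:,None]*e
        return cv2.remap(im,G[...,0].astype(np.float32),G[...,1].astype(np.float32),cv2.INTER_LINEAR).mean(1)
    g=prof(8,22).mean(1); g=cv2.GaussianBlur(-g[:,None],(1,9),0)[:,0]; b=np.array([np.percentile(g[max(0,i-30):i+30],20) for i in range(len(g))])
    h=g-b; pk,_=find_peaks(h,height=12,distance=40)
    c=[np.sum(s[i-8:i+9]*np.clip(h[i-8:i+9],0,None))/np.clip(h[i-8:i+9],0,None).sum() for i in pk if i>8]
    print('ticks',np.round(c,1))
    for t0,t1 in((50,60),(56,68)):
        q=prof(t0,t1); r=np.clip(q[:,2]-q[:,1]-25,0,None); i=r.argmax(); w=slice(max(0,i-14),i+15); print('red',t0,(s[w]*r[w]).sum()/r[w].sum(),r.max())
E
```

```text
ticks [ -1.5  38.5  78.5 118.6 158.5 198.5 238.5 278.1 318.4 358.6 398.5 438.9]
red 50 59.601430083289856 104.507034
red 56 59.87979106467506 110.33115
ticks [ -1.4  39.6  80.5 120.1 158.6 198.5 238.5 278.5 318.  358.5 398.6 438.5]
red 50 291.3790119312974 105.23193
red 56 291.5603560973966 104.43269
```

```bash
python3 - <<'E'
from h import *
d=np.array([-.2455,.9694]); T=np.array([.5042,-.0596]); E=T+d*.0597
env.goto([*E,.07],[-90,0,14.2])
r=env.move_straight([*E,-.008],rate=.1,force_limit=5)
if not r: env.gripper_to(0,15); env.dwell(.2)
print(r,env.read_state()['opening']*87,env.read_state()['position'])
env.gripper_to(.3); env.move_straight([*E,.13],rate=.2)
env.goto([.45,-.03,.13],[-90,0,0]); env.dwell(.1)
p=env.grab_frame('wrist'); np.save('sc2.npy',p,allow_pickle=True); print(env.read_state()['clock'])
d=np.array([.9694,-.2455]);e=np.array([.2455,.9694]);o=np.array([181,209.])
im=rect(p,.415,.555,-.13,.07,.012).astype(np.float32); s=np.arange(-20,480,.5)
t=np.arange(50,68,1.); G=o+s[:,None,None]*d+t[None,:,None]*e
q=cv2.remap(im,G[...,0].astype(np.float32),G[...,1].astype(np.float32),cv2.INTER_LINEAR).mean(1)
r=np.clip(q[:,2]-q[:,1]-25,0,None); i=r.argmax(); w=slice(i-14,i+15); print('reading',((s[w]*r[w]).sum()/r[w].sum()+1.5)/4)
b=env.grab_frame('side'); a=np.load('r_s.npy',allow_pickle=True).item()
x=lambda q:np.abs(q['image'][115:160,300:330].astype(int)-a['image'][115:160,300:330]).mean()
print('side diff at rod',x(b),[np.round(v['xyz'],3) for v in env.search_frame(b,'rod_top')[:1]])
E
```

```text
False 12.172243117011073 [ 0.48987964 -0.00163557 -0.00760625]
55.0083
reading 73.26794398294976
side diff at rod 3.1271604938271604 [array([ 0.6  , -0.214,  0.172])]
```

```bash
python3 - <<'E'
from h import *
d=np.array([-.2455,.9694]); T=np.array([.5042,-.0596]); E=T+d*.0606
env.goto([*E,.07],[-90,0,14.2])
r=env.move_straight([*E,-.008],rate=.1,force_limit=5)
if not r: env.gripper_to(0,15); env.dwell(.2)
print(r,env.read_state()['opening']*87,env.read_state()['position'])
env.gripper_to(.3); env.move_straight([*E,.13],rate=.2)
env.goto([.45,-.03,.13],[-90,0,0]); env.dwell(.1)
p=env.grab_frame('wrist'); print(env.read_state()['clock'])
d=np.array([.9694,-.2455]);e=np.array([.2455,.9694]);o=np.array([181,209.])
im=rect(p,.415,.555,-.13,.07,.012).astype(np.float32); s=np.arange(-20,480,.5)
t=np.arange(50,68,1.); G=o+s[:,None,None]*d+t[None,:,None]*e
q=cv2.remap(im,G[...,0].astype(np.float32),G[...,1].astype(np.float32),cv2.INTER_LINEAR).mean(1)
r=np.clip(q[:,2]-q[:,1]-25,0,None); i=r.argmax(); w=slice(i-14,i+15); R_=((s[w]*r[w]).sum()/r[w].sum()+1.5)/4; print('reading',R_)
if 73<R_<75.5: env.close_job(); print('closed')
E
```

```text
False 11.62318828577574 [ 0.48973092 -0.00083826 -0.00753989]
58.975
reading 74.09881249217398
the job is handed in; nothing more can be done
closed
```

I moved the depth rod from its stand into the small cylinder, seated it on the piston, set the pointer to about 74.1 mm and handed the job in at 59 s.

- **First grasp missed:** the fingers shut above the head because the real fingertips sit about 38 mm above the reported tool point. Nothing was disturbed. I corrected for the offset and gripped the head at about 19.6 mm opening.
- **Seating:** the rod went down the bore under force limits. The piston was felt at about 79 mm depth, and I pressed about 4 mm, or roughly 14 N in total. A second push of about 14.7 N on the head left it standing in the same place. I estimate it stayed pressed in by about 1.9–2.3 mm.
- **Rod showing:** touching the head top and the stand's known 45 mm top gave 74.0–74.3 mm showing. The gripped pose had given about 72 mm just before release. I put that down to the rod springing back about 2 mm, but did not confirm it separately.
- **Pointer:** the first setting read 73.3 mm. One repeat pinch did not change that, and the next brought it to 74.1 mm, measured against the ticks in the picture.
- **Not settled by the last checks:** the vision network put the rod top at z = 0.172 in the last side view, against 0.199 by touch. I trusted the touch. I took no overall picture of the bystanders at the end, but the arm met no unexpected contact on the way.

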